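Find where the handwheel rubs and log it

ROBOT

A 6-joint arm with a two-finger parallel gripper is mounted at the origin on the work surface. World frame = base frame: x ahead of the robot, y to its left, z up, the work surface at z = 0. Lengths are in m, angles in rad, forces in N, time in s.
With the tool pointing down it reaches from about 0.375 to 0.975 m from the base axis. Payload 3.8 kg.
Tool frame: the origin (TCP) lies midway between the tips of the shut fingers; the grasp point (between the pads) lies 19 mm behind it; x points along the fingers, y is the direction in which the jaws open and shut, and the axes are right-handed (so a half turn about x gives the same grasp; the last joint's range is limited). The gripper opens to 88 mm and grips with 3 to 60 N. Pads are 18 mm wide; open, the fingers measure 123 mm over their backs; the gripper's body (75 mm by 187 mm) begins 45 mm behind the grasp point.
Start: joints at [-1.283, 0.264, 1.604, -0, 1.274, -0.037], TCP at [0.215, -0.64, 0.209] pointing down, gripper open.
Joint ranges: [-2.63, 2.63], [-0.94, 2.18], [0.31, 2.57], [-1.31, 4.45], [0, 2.66], [-2.55, 2.55]. Speed limits (rad/s): [2.57, 2.57, 3.14, 3.14, 3.14, 3.14].

INTERFACE

Orientations are given as a rotation vector (axis times angle).
In Python, from cell import manip, inverse_kinematics, cams, order gives the robot as it stands. Calls block until the motion is done:
- manip.move_pose(position, orientation): joint-space move of the TCP to a pose.
- manip.move_linear(position, rate=0.15, rot=None): straight line of the TCP; rot=None keeps the orientation; rate is the mean speed in m/s.
- manip.set_joints(angles): joint-space move.
- manip.set_gripper(opening, force=None): finger opening in m; force is the grip in N (None keeps the last); returns when the fingers have stopped.
- manip.dwell(seconds).
- inverse_kinematics(position, orientation): joint angles nearest the present ones, or None.
- manip.state(): the state.
- cams.capture(name): name is "scene" or "top" or "wrist"; returns a dict with "image" (480x640x3 uint8, blue, green, red), "z_map" (480x640 float32, m along the optical axis (not along the pixel's ray), 0 where there is no reading), "intrinsics" (3x3 intrinsics, pixels), "position" and "orientation" of the camera in the world; the wrist camera has in their place "T_tool_cam" (4x4, takes a point from camera to tool coordinates, whose origin is the TCP and whose axes are the tool frame's). Camera axes: x right, y down, z forward; pixel columns grow to the right and rows downward; lengths in m; the calibration is good to about 2 mm. A picture is of the moment at which its call begins: read the wrist's pose just before it.
A pose or a line that the arm cannot do raises manip.IKError and nothing moves.
- order.close_job(): hands the job in, once; it reports no verdict.
The state is a dict: "clock": time; "joint_pos": joint angles; "joint_velocities": joint speeds; "tau": joint torques, N m; "tool_pos": TCP position; "tcp_rot": TCP orientation; "contact_force": force on the tool from outside, world axes, zero at the start; "moment": the same for the moment, N m; "gripper_width": finger opening in m.
Only numpy, scipy, OpenCV 4.12 (cv2) and the standard library are available. Lean on these libraries where they do the work, as an engineer would, in place of code of your own. Each camera call takes 0.05 s, during which the arm holds its last target. There are 200 camera calls.

TASK

The handwheel rubs on its new cover at one place in its turn. Press the green key on the recorder to start the trace, then turn the wheel slowly by its handle until you feel the drag rise clearly, leave it standing in the middle of that heavy spot, let go of the handle, and press the orange key to log it. Do not press the orange key while the wheel stands anywhere else, never hold both keys down together, and leave the sanding block, the jar and the screwdriver where they lie.

Things in the scene. Friction and masses are not known exactly. Their poses are not given: they have to be found in the camera images.
- cover: Cream moulded machine cover, 250 x 250 x 100 mm tall, fixed on the bench; origin at the centre of its underside, z up. A low collar (200 mm across, 18 mm high) around the wheel stands on its top face. The rubbing spot is hidden under the wheel and cannot be seen.
- handwheel: Grey solid handwheel, 180 mm across, lying flat on top of the cover and turning freely without end stops about a vertical axis; this entry is its fixed spindle: origin on the wheel's axis at the cover's top face (100 mm above the bench), x and y axes as the cover's. The wheel's upper face is 22 mm above the origin; the hub in its middle reaches 36 mm above it, nothing but the handle is taller.
- wheel (a joint): Turn of the handwheel in rad, anticlockwise from above positive, not wrapped; at 0 the handle stands on the +x axis of handwheel. Turning takes about 1 N at the handle, but about 10 N (edges: up to 14 N) at one heavy spot, its middle anywhere from 1.3 to 5.0 rad. It is 0.5 rad wide with 0.13 rad of rise at either edge, alike both ways; the wheel stays where it is left.
- handle_grip (a point): Middle of the black upright handle on the wheel, 62 mm from the wheel's axis. The handle is a sleeve that spins freely, 27 mm in diameter, 56 mm tall, on a pin whose steel foot floats 8 mm in or out in a radial slot (light spring, under 0.5 N). Its lower end is 31 mm below this point (5 mm above the wheel's face), its upper end 25 mm above. Its yaw means nothing.
- recorder: Dark grey recorder box, 110 x 180 x 50 mm tall, fixed on the bench, with a dark blank display and two round spring keys on its top; origin at the centre of its underside.
- key_green (a joint): Travel of the green key in m: 0 up, 0.006 fully down. About 5 N presses it fully; it counts as pressed beyond 0.004 and springs back.
- key_green_top (a point): Centre of the top face of the green key (32 mm across, in a black collar 48 mm across, top 18 mm above the recorder). The two keys stand side by side, 84 mm apart; which is on which side varies.
- key_orange (a joint): Travel of the orange key in m, as for the green one.
- key_orange_top (a point): Centre of the top face of the orange key, same size as the green one.
- sanding_block: Loose cork sanding block, 115 x 65 x 32 mm, origin at the centre of its underside; leave it alone.
- filler_jar: Loose closed jar, 70 mm across, 75 mm tall, origin at the centre of its underside; leave it alone.
- screwdriver: Loose screwdriver, 200 mm long, lying on the bench; leave it alone.

How it is judged:
On the way, in this order (a step that is already met when the one before it is completed fails the run):
1. the green key is pressed (value of joint key_green above 0.004 m), for 0.04 s.
2. the wheel stands still in the heavy spot with the handle let go (contact force between handwheel and cover above 4.5 N and velocity of joint wheel between -0.05 and 0.05 rad/s and contact force between handwheel and the fingers below 0.1 N), for 0.2 s.
3. the orange key is pressed with the wheel standing in the heavy spot (value of joint key_orange above 0.004 m and contact force between handwheel and cover above 4.5 N), for 0.04 s.
At the end, for the whole second after the job is handed in: The wheel stands still in its heavy spot (within about 0.2 rad of its middle, so that wheel and cover press on each other with more than 4.5 N) and both keys have sprung back up (less than 1.5 mm down) (contact force between handwheel and cover above 4.5 N and velocity of joint wheel between -0.05 and 0.05 rad/s and value of joint each of key_green, key_orange below 0.0015 m); the robot touches nothing.
It fails at once if the orange key is pressed while the wheel stands outside the heavy spot (value of joint key_orange above 0.004 m and contact force between handwheel and cover below 4.5 N).
It fails at once if both keys are down together (value of joint each of key_orange, key_green above 0.003 m).
It fails at once if the sanding block, jar or screwdriver is moved more than 20 mm (distance of any of sanding_block, filler_jar, screwdriver from where it was at the start of the episode above 0.02 m).
It also fails if it takes over 72 s, if anything falls off the work surface, if the arm or the gripper's body presses on something with over 40 N, if the wrist force passes 120 N, or if a joint passes its speed limit or range.

## Working session

There is one attempt and no reset: what is moved stays moved. The work goes in short steps, each a Python script; the robot and the scene stay as the last script left them, time stands still between calls to the robot, and variables do not carry over. Pictures are saved under pics/ and viewed, about 8 in all and at most 12, crops included, and the job is handed in when it is done.

```bash
ls; mkdir -p pics; python3 - <<'E'
from cell import manip, cams
import cv2,numpy as np
s=manip.state(); print({k:np.round(v,3).tolist() for k,v in s.items()})
a=cams.capture("scene");b=cams.capture("top")
for n,c in(("scene",a),("top",b)):
    print(n,c["intrinsics"],c["position"],c["orientation"]); np.savez("%s.npz"%n,**c)
    cv2.imwrite("pics/%s1.png"%n,c["image"])
E
```

```text
pics
{'clock': 0.0, 'joint_pos': [-1.283, 0.265, 1.605, -0.0, 1.274, -0.037], 'joint_velocities': [0.001, 0.0, -0.001, 0.002, 0.001, 0.0], 'tau': [0.002, -50.211, -35.687, 0.073, 0.029, -0.0], 'tool_pos': [0.215, -0.639, 0.208], 'tcp_rot': [2.046, 0.338, -2.047], 'contact_force': [0.352, -0.375, -0.065], 'moment': [0.013, -0.017, 0.002], 'gripper_width': 0.088}
scene [[498.53429926   0.         316.38024632]
 [  0.         498.53429926 233.18952956]
 [  0.           0.           1.        ]] [0.90970555 0.63600159 0.77386361] [-0.72704475 -2.62347645  1.09730501]
top [[493.64162365   0.         323.03278429]
 [  0.         493.64162365 241.91416562]
 [  0.           0.           1.        ]] [0.37324823 0.06502074 1.05944852] [-2.07879684  2.1291507  -0.23995532]
```

View pics/top1.png

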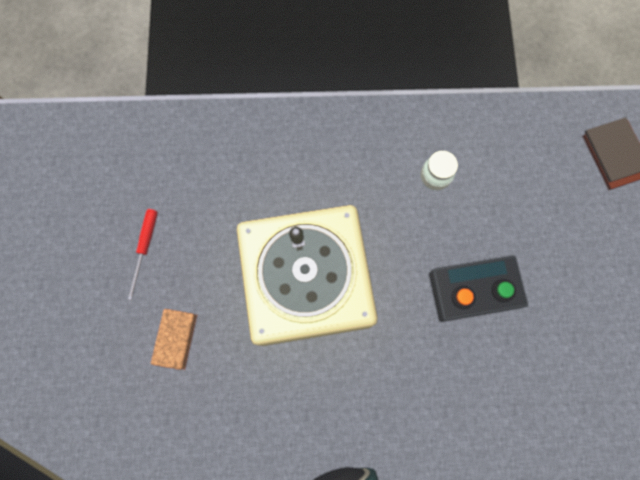

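View pics/scene1.png

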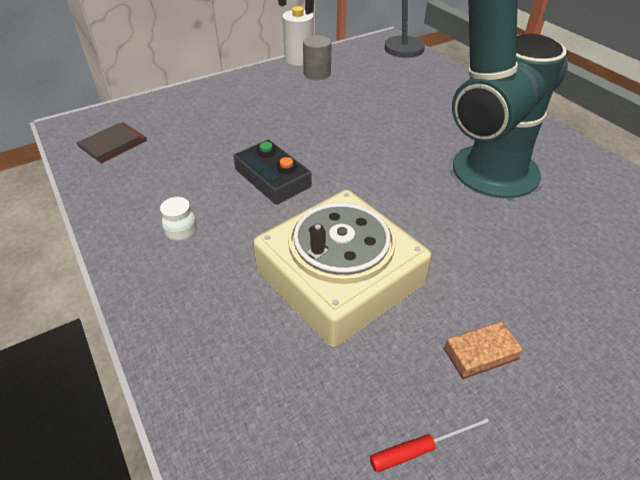

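The top view shows the wheel hub at about (305,269), the handle top at (297,235), the orange key at (465,297) and the green key at (506,290). The scene view agrees: green (266,146), orange (287,162), handle (317,235). Next I'll measure these points.

```bash
cat > h.py <<'E'
import numpy as np,cv2
from scipy.spatial.transform import Rotation as R
def ray(c,uv,z):
    K=c["intrinsics"]; d=R.from_rotvec(c["orientation"]).as_matrix()@np.linalg.inv(K)@[uv[0],uv[1],1]
    p=np.array(c["position"]); return p+d*(z-p[2])/d[2]
def cent(mask,roi):
    m=np.zeros_like(mask); x0,y0,x1,y1=roi; m[y0:y1,x0:x1]=mask[y0:y1,x0:x1]
    n,_,st,ce=cv2.connectedComponentsWithStats(m); i=1+np.argmax(st[1:,4]); return ce[i],st[i]
def hsv(c,lo,hi): return cv2.inRange(cv2.cvtColor(c["image"],cv2.COLOR_BGR2HSV),np.array(lo),np.array(hi))
E
python3 - <<'E'
from h import *
for n,rg,ro,rhub,rhan in(("top",(485,270,530,310),(445,280,485,315),(285,250,325,290),(280,222,312,246)),("scene",(250,130,280,158),(275,150,300,175),(325,220,360,246),(305,220,328,258))):
    c=dict(np.load(n+".npz"))
    for nm,lo,hi,roi,z in(("green",(40,120,60),(85,255,255),rg,.068),("orange",(5,150,150),(22,255,255),ro,.068),("hub",(0,0,190),(180,60,255),rhub,.136),("handle",(0,0,0),(180,255,55),rhan,.183)):
        ce,st=cent(hsv(c,lo,hi),roi); print(n,nm,ce.round(1),st,ray(c,ce,z).round(4))
    if n=="top":
        for uv in((238,223),(355,206),(375,322),(255,343)): print(ray(c,uv,.1).round(3))
        print("handle top guess",ray(c,(297,231),.183),"jar",ray(c,(443,165),.075))
E
```

```text
top green [505.4 289.4] [498 282  16  16 214] [ 0.4923 -0.3058  0.068 ]
top orange [464.8 296.3] [457 289  17  16 212] [ 0.4803 -0.2228  0.068 ]
top hub [304.2 269. ] [292 257  25  25 412] [0.5319 0.0968 0.136 ]Traceback (most recent call last):
  File "<stdin>", line 5, in <module>
  File "h.py", line 8, in cent
    n,_,st,ce=cv2.connectedComponentsWithStats(m); i=1+np.argmax(st[1:,4]); return ce[i],st[i]
                                                       ~~~~~~~~~^^^^^^^^^^
    return _wrapfunc(a, 'argmax', axis=axis, out=out, **kwds)
    return bound(*args, **kwds)
ValueError: attempt to get argmax of an empty sequence
```

```bash
cat >> h.py <<'E'
def down(yaw):  # jaw axis (tool y) along yaw, tool x down
    y=np.array([np.cos(yaw),np.sin(yaw),0]);x=np.array([0,0,-1.])
    return R.from_matrix(np.c_[x,y,np.cross(x,y)]).as_rotvec()
E
python3 - <<'E'
from h import *
from cell import manip,cams,inverse_kinematics as ik
s=manip.state(); print(R.from_rotvec(s["tcp_rot"]).as_matrix().round(2).tolist())
for yaw in np.arange(0,6.3,np.pi/4):
    out=[]
    for p in([.492,-.305,.1],[.532,.097,.15],[.594,.097,.15],[.47,.097,.15]):
        q=ik(p,down(yaw)); out.append(None if q is None else np.round(q,2).tolist())
    print(round(yaw,2),out)
c=dict(np.load("scene.npz"))
for nm,lo,hi,roi,z in(("green",(40,120,60),(85,255,255),(250,130,280,158),.068),("orange",(5,150,150),(22,255,255),(275,150,300,175),.068),("hub",(0,0,190),(180,60,255),(325,220,360,246),.136)):
    ce,st=cent(hsv(c,lo,hi),roi); print(nm,ce.round(1),ray(c,ce,z).round(4))
E
```

```text
[[-0.0, 0.32, -0.95], [0.0, -0.95, -0.32], [-1.0, -0.0, -0.0]]
0.0 [[-0.6, 0.18, 1.92, -0.0, 1.04, -0.6], [0.13, 0.06, 1.96, -0.0, 1.13, 0.13], [0.12, 0.17, 1.83, -0.0, 1.14, 0.12], [0.15, -0.06, 2.07, -0.0, 1.13, 0.15]]
0.79 [[-0.6, 0.18, 1.92, 0.0, 1.04, -1.38], [0.13, 0.06, 1.96, -0.0, 1.13, -0.65], [0.12, 0.17, 1.83, -0.0, 1.14, -0.66], [0.15, -0.06, 2.07, -0.0, 1.13, -0.63]]
1.57 [[-0.6, 0.18, 1.92, 0.0, 1.04, -2.17], [0.13, 0.06, 1.96, -0.0, 1.13, -1.44], [0.12, 0.17, 1.83, -0.0, 1.14, -1.45], [0.15, -0.06, 2.07, -0.0, 1.13, -1.42]]
2.36 [None, [0.13, 0.06, 1.96, 0.0, 1.13, -2.22], [0.12, 0.17, 1.83, 0.0, 1.14, -2.24], [0.15, -0.06, 2.07, 0.0, 1.13, -2.2]]
3.14 [[-0.6, 0.18, 1.92, -0.0, 1.04, 2.54], None, None, None]
3.93 [[-0.6, 0.18, 1.92, 0.0, 1.04, 1.76], [0.13, 0.06, 1.96, 0.0, 1.13, 2.49], [0.12, 0.17, 1.83, 0.0, 1.14, 2.48], [0.15, -0.06, 2.07, 0.0, 1.13, 2.51]]
4.71 [[-0.6, 0.18, 1.92, -0.0, 1.04, 0.97], [0.13, 0.06, 1.96, -0.0, 1.13, 1.71], [0.12, 0.17, 1.83, -0.0, 1.14, 1.69], [0.15, -0.06, 2.07, -0.0, 1.13, 1.72]]
5.5 [[-0.6, 0.18, 1.92, -0.0, 1.04, 0.19], [0.13, 0.06, 1.96, -0.0, 1.13, 0.92], [0.12, 0.17, 1.83, -0.0, 1.14, 0.91], [0.15, -0.06, 2.07, -0.0, 1.13, 0.94]]
6.28 [[-0.6, 0.18, 1.92, -0.0, 1.04, -0.6], [0.13, 0.06, 1.96, 0.0, 1.13, 0.13], [0.12, 0.17, 1.83, 0.0, 1.14, 0.12], [0.15, -0.06, 2.07, 0.0, 1.13, 0.15]]
green [265.5 146.1] [ 0.4919 -0.3023  0.068 ]
orange [286.  161.9] [ 0.4796 -0.2199  0.068 ]
hub [341.7 233.3] [0.5375 0.1055 0.136 ]
```

```bash
cat >> h.py <<'E'
def press(manip,xy):
    manip.move_linear([*xy,.075],.1)
    for z in np.arange(.068,.0609,-.001):
        manip.move_linear([*xy,z],.03); f=manip.state()["contact_force"][2]; print(round(z,3),round(f,1),end="; ")
        if f>25 : break
    manip.dwell(.1); print(manip.state()["tool_pos"].round(4) if hasattr(manip.state()["tool_pos"],"round") else manip.state()["tool_pos"])
    manip.move_linear([*xy,.11],.1)
E
python3 - <<'E'
from h import *
from cell import manip,cams
manip.set_gripper(0,10)
manip.move_pose([.492,-.304,.11],down(0))
print(manip.state()["clock"],manip.state()["contact_force"])
press(manip,[.492,-.304]); print(manip.state()["clock"])
manip.set_gripper(.088)
manip.move_pose([.46,.10,.34],down(0)); s=manip.state()
c=cams.capture("wrist"); cv2.imwrite("pics/w1.png",c["image"]); np.savez("w1.npz",**c,tp=s["tool_pos"],tr=s["tcp_rot"]); print(s["clock"],c["T_tool_cam"])
t=cams.capture("top"); cv2.imwrite("pics/t2.png",t["image"])
E
```

```text
3.0333 [0.18722618 1.05087228 0.15592587]
0.068 -0.2; 0.067 0.7; 0.066 -0.7; 0.065 0.5; 0.064 -0.1; 0.063 0.5; 0.062 -0.9; 0.061 0.5; [ 0.492 -0.304  0.061]
6.4083
9.4333 [[ 2.78798465e-04 -2.57237245e-01  9.66348240e-01 -1.75113987e-01]
 [ 9.99999888e-01  4.42262184e-04 -1.70779146e-04 -1.48774487e-03]
 [-3.83448527e-04  9.66348180e-01  2.57237340e-01 -6.51235394e-02]
 [ 0.00000000e+00  0.00000000e+00  0.00000000e+00  1.00000000e+00]]
```

View pics/w1.png

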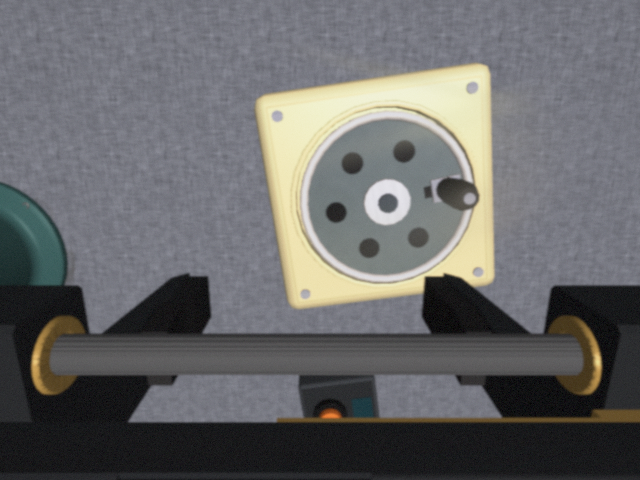

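The wrist view shows the hub at (388,203) and the handle leaning right, with its top at about (470,200). The green press showed no contact force, so I'll check the key height using the depth map.

```bash
python3 - <<'E'
from h import *
def pt(c,uv,pos,Rm):
    u,v=map(int,uv); z=np.median(c["z_map"][v-1:v+2,u-1:u+2]); return (pos+Rm@(np.linalg.inv(c["intrinsics"])@[uv[0],uv[1],1]*z)).round(4)
for n,P in(("top",dict(green=(505,289),orange=(465,296),box=(485,270),bench=(400,400),hub=(297,269),wheel=(330,255),jar=(443,165))),("scene",dict(green=(265,146),orange=(286,162),hub=(334,233),cover=(280,250)))):
    c=dict(np.load(n+".npz"))
    for k,uv in P.items(): print(n,k,pt(c,uv,c["position"],R.from_rotvec(c["orientation"]).as_matrix()))
c=dict(np.load("w1.npz")); Rt=R.from_rotvec(c["tr"]).as_matrix(); T=c["T_tool_cam"]
pos=c["tp"]+Rt@T[:3,3]; Rm=Rt@T[:3,:3]
print(c["tp"],pos)
for k,uv in dict(hubL=(372,203),hubR=(404,203),htop=(470,199),handlemid=(455,192),wheel=(380,240),orange=(330,412),cover=(285,150),bench=(200,200)).items(): print("w",k,pt(c,uv,pos,Rm))
E
```

```text
top green [ 0.4928 -0.3041  0.0708]
top orange [ 0.4805 -0.222   0.0723]
top box [ 0.5354 -0.2741  0.0516]
top bench [ 0.2785 -0.0908  0.001 ]
top hub [0.533  0.1105 0.1318]
top wheel [0.5605 0.0468 0.1228]
top jar [ 0.7587 -0.1989  0.0755]
scene green [ 0.4937 -0.301   0.0697]
scene orange [ 0.4813 -0.2162  0.0706]
scene hub [0.545  0.0915 0.1288]
scene cover [0.6387 0.0527 0.099 ]
[0.45998034 0.09929589 0.33909813] [0.45878443 0.16453775 0.51417031]
w hubL [0.5152 0.0941 0.1294]
w hubR [0.5477 0.0941 0.1298]
w htop [0.5916 0.108  0.1862]
w handlemid [0.5808 0.1129 0.1789]
w wheel [0.5265 0.0524 0.121 ]
w orange [ 0.4771 -0.2081  0.0695]
w cover [0.4254 0.1457 0.1018]
w bench [ 0.3     0.0745 -0.0003]
```

```bash
python3 - <<'E'
from h import *
from cell import manip,cams
manip.move_pose([.492,-.304,.11],down(0))
w0=manip.state()["gripper_width"]; manip.set_gripper(0.0,20); s=manip.state(); print(w0,s["gripper_width"],s["clock"])
c=cams.capture("wrist"); cv2.imwrite("pics/w2.png",c["image"][200:])
t=cams.capture("top")
manip.move_linear([.492,-.304,.064],.06); s=manip.state(); print(s["tool_pos"],s["contact_force"],s["tau"]);manip.dwell(.15); s=manip.state(); print(s["tool_pos"],s["contact_force"],s["tau"],s["clock"])
c=cams.capture("scene"); cv2.imwrite("pics/s2.png",cv2.resize(c["image"][80:240,180:380],None,fx=4,fy=3.5))
E
```

```text
0.08810780257167611 0.0005527305565936543 12.5333
[ 0.49230525 -0.30420949  0.06428887] [ 0.31004096 -0.27189498  0.12948279] [ 1.25027447e-03 -4.23427820e+01 -3.05374968e+01  4.51433414e-02
  7.14683812e-02 -2.80639406e-04]
[ 0.49242892 -0.30430542  0.06460679] [ 0.09109925 -0.07911844 -0.3386263 ] [-1.80242077e-03 -4.26003778e+01 -3.08136320e+01  4.55650804e-02
  5.48212789e-02 -7.11859030e-06] 13.7
```

View pics/s2.png

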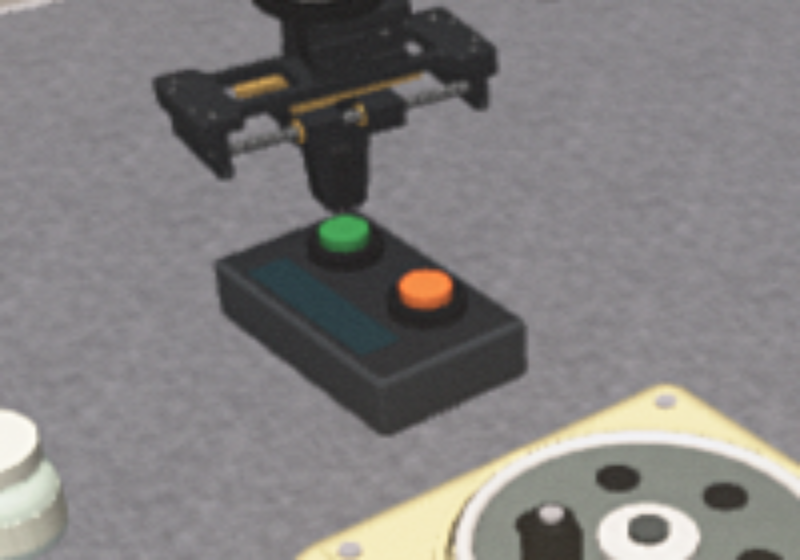

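View pics/w2.png

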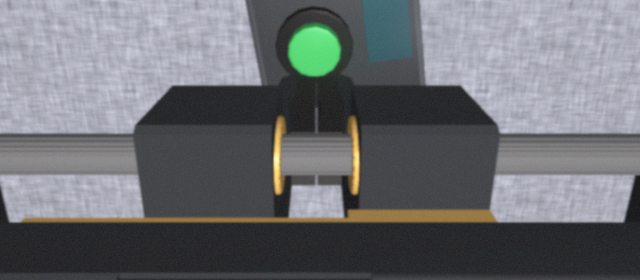

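```bash
python3 - <<'E'
from h import *
from cell import manip,cams
s=manip.state(); c=cams.capture("scene"); w=cams.capture("wrist"); np.savez("w3.npz",**w)
np.savez("s3.npz",**c)
K=c["intrinsics"];Rm=R.from_rotvec(c["orientation"]).as_matrix()
p=K@(Rm.T@(np.array(s["tool_pos"])-c["position"])); print("tcp px",p[:2]/p[2],p[2],s["tool_pos"],R.from_rotvec(s["tcp_rot"]).as_matrix().round(3).tolist())
def pt(u,v): return (c["position"]+Rm@(np.linalg.inv(K)@[u,v,1]*c["z_map"][v,u])).round(3)
for v in range(120,156,3): print(v,pt(266,v),c["image"][v,266])
T=w["T_tool_cam"];Ki=np.linalg.inv(w["intrinsics"])
print("wrist col: tool coords")
for v in range(200,330,10):
  for u in (312,): print(v,(T[:3,:3]@(Ki@[u,v,1]*w["z_map"][v,u])+T[:3,3]).round(3),w["image"][v,u])
E
```

```text
tcp px [265.04869076 146.93230545] 1.2249515268099038 [ 0.49238484 -0.30426262  0.06458172] [[0.001, 1.0, -0.0], [-0.001, -0.0, -1.0], [-1.0, 0.001, 0.001]]
120 [ 0.5   -0.269  0.162] [46 45 46]
123 [ 0.489 -0.294  0.137] [40 40 42]
126 [ 0.489 -0.296  0.128] [37 36 38]
129 [ 0.489 -0.297  0.119] [31 32 34]
132 [ 0.492 -0.291  0.115] [39 40 41]
135 [ 0.493 -0.292  0.106] [39 37 39]
138 [ 0.493 -0.293  0.097] [37 36 37]
141 [ 0.47  -0.346  0.05 ] [ 64 101  56]
144 [ 0.489 -0.305  0.072] [ 88 162  72]
147 [ 0.494 -0.296  0.07 ] [ 91 170  75]
150 [ 0.497 -0.29   0.066] [ 64 115  54]
153 [ 0.5   -0.284  0.062] [40 39 41]
wrist col: tool coords
200 [ 0.015 -0.004 -0.032] [92 90 89]
210 [ 0.013 -0.004 -0.027] [96 92 92]
220 [ 0.016 -0.004 -0.021] [91 88 88]
230 [ 0.003 -0.003 -0.019] [66 64 68]
240 [ 0.003 -0.003 -0.014] [57 59 58]
250 [-0.007 -0.003 -0.013] [120 206  95]
260 [-0.008 -0.003 -0.008] [132 231 101]
270 [-0.009 -0.003 -0.003] [129 228  96]
280 [-0.033 -0.003 -0.008] [40 43 39]
290 [-0.044 -0.003 -0.008] [40 44 40]
300 [-0.053 -0.003 -0.009] [41 43 42]
310 [-0.057 -0.003 -0.007] [40 39 40]
320 [-0.066 -0.003 -0.008] [43 41 41]
```

Both the scene and wrist depth maps put the real fingertips about 28 mm behind the reported TCP, at z≈0.093 m when the TCP reads 0.065 m. That explains the missing contact. I'll creep down by force instead.

```bash
cat >> h.py <<'E'
def press2(manip,xy,z0,zmin):
    z=z0; zc=None; log=[]
    manip.move_linear([*xy,z0],.08)
    f0=manip.state()["contact_force"][2]
    while z>zmin:
        z-=.0015; manip.move_linear([*xy,z],.05); manip.dwell(.03); f=manip.state()["contact_force"][2]-f0; log.append((round(z,4),round(f,1)))
        if zc is None and f>1.2: zc=z
        if f>9 or (zc and zc-z>.0072): break
    manip.dwell(.1); s=manip.state(); print(log,np.round(s["tool_pos"],4),np.round(s["contact_force"],1))
    return zc
E
python3 - <<'E'
from h import *
from cell import manip,cams
xy=[.492,-.302]
press2(manip,xy,.047,.028)
c=cams.capture("scene"); print(manip.state()["clock"])
cv2.imwrite("pics/s4.png",cv2.resize(c["image"][100:200,210:340],None,fx=5,fy=5))
manip.move_linear([*xy,.075],.15); print(manip.state()["clock"],manip.state()["contact_force"])
E
```

```text
[(0.0455, np.float64(1.6)), (0.044, np.float64(-0.3)), (0.0425, np.float64(1.9)), (0.041, np.float64(2.9)), (0.0395, np.float64(3.7)), (0.038, np.float64(5.0))] [ 0.4923 -0.3022  0.0382] [ 0.8 -1.   3.4]
16.0667
16.4667 [-0.01553982 -0.49350452 -0.19530257]
```

View pics/s4.png

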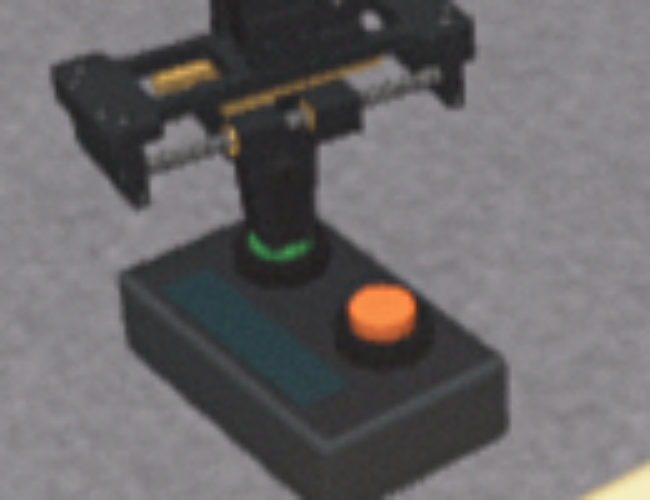

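The green key is visibly down, but the noisy force leaves the travel uncertain. I'll press it again until it clearly bottoms out.

```bash
cat >> h.py <<'E'
def fz(manip,n=4):
    v=[]
    for _ in range(n): v.append(manip.state()["contact_force"]); manip.dwell(.015)
    return np.mean(v,0)
def press3(manip,xy,z0=.047,zs=.038,zmin=.030):
    manip.move_linear([*xy,z0],.15); f0=fz(manip)[2]; z=zs; log=[]
    manip.move_linear([*xy,z],.08)
    while 1:
        f=fz(manip)[2]-f0; log.append((round(z,4),round(float(f),1)))
        if f>8 or z<=zmin: break
        z-=.001; manip.move_linear([*xy,z],.05)
    print(log,np.round(manip.state()["tool_pos"],4))
    manip.move_linear([*xy,.075],.15)
E
python3 - <<'E'
from h import *
from cell import manip,cams
press3(manip,[.492,-.302])
manip.set_gripper(.07)
manip.move_pose([.52,.04,.25],down(0)); s=manip.state()
c=cams.capture("wrist"); cv2.imwrite("pics/w5.png",c["image"]); np.savez("w5.npz",**c,tp=s["tool_pos"],tr=s["tcp_rot"]); print(s["clock"],fz(manip))
E
```

```text
[(0.038, 4.1), (0.037, 4.4), (0.036, 7.8), (0.035, 13.9)] [ 0.4929 -0.3026  0.037 ]
21.0917 [ 0.23995473 -0.02382641 -0.07359462]
```

View pics/w5.png

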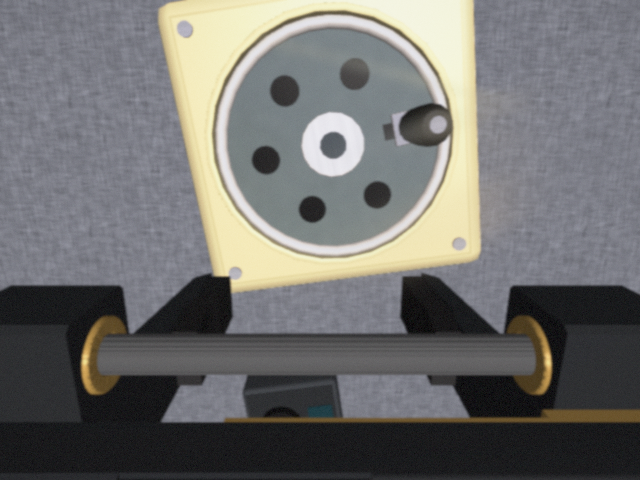

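The press bottomed out at TCP 0.037 m, so the real tip is about 25 mm above the reported TCP. In this view the hub is at (333,144), the handle cap at (438,124), and the collar is centred at about (333,135).

```bash
cat >> h.py <<'E'
def wristcam(c):
    Rt=R.from_rotvec(c["tr"]).as_matrix();T=c["T_tool_cam"]
    return dict(intrinsics=c["intrinsics"],position=c["tp"]+Rt@T[:3,3],orientation=R.from_matrix(Rt@T[:3,:3]).as_rotvec())
E
python3 - <<'E'
from h import *
from cell import inverse_kinematics as ik
c=wristcam(dict(np.load("w5.npz")));im=np.load("w5.npz")["image"]
hub=ray(c,(333,144),.136); top=ray(c,(438,124),.183); 
print("hub",hub,"handle top",top)
print("collar L,R,T,B z.118",[ray(c,p,.118).round(3)[:2] for p in((216,135),(450,135),(333,14),(333,256))])
d=top-hub; print("r",np.hypot(*d[:2]),"ang",np.arctan2(d[1],d[0]))
print("cover edge yaw",[ray(c,p,.1).round(3)[:2] for p in((232,292),(480,258))])
for y in(0,):
  for a in np.arange(0,6.3,.8): q=ik([hub[0]+.062*np.cos(a),hub[1]+.062*np.sin(a),.118],down(y)); print(round(a,1),np.round(q,2))
E
```

```text
hub [0.53052978 0.09559205 0.136     ] handle top [0.59209528 0.10882282 0.183     ]
collar L,R,T,B z.118 [array([0.44 , 0.102]), array([0.622, 0.102]), array([0.53 , 0.186]), array([0.532, 0.003])]
r 0.06297113911671486 ang 0.21168592425944513
cover edge yaw [array([ 0.441, -0.037]), array([ 0.664, -0.005])]
0.0 [ 0.12  0.2   1.86 -0.    1.08  0.12]
0.8 [ 0.2   0.18  1.88 -0.    1.08  0.2 ]
1.6 [ 0.24  0.11  1.96 -0.    1.07  0.24]
2.4 [ 0.23  0.02  2.06 -0.    1.06  0.23]
3.2 [ 0.14 -0.03  2.11 -0.    1.06  0.14]
4.0 [ 0.05 -0.    2.08 -0.    1.06  0.05]
4.8 [ 0.02  0.08  1.99 -0.    1.07  0.02]
5.6 [ 0.05  0.16  1.9  -0.    1.08  0.05]
```

```bash
cat >> h.py <<'E'
C=np.array([.531,.0958]); RR=.0622; Z=.118
def at(a,r=RR,z=Z): return [C[0]+r*np.cos(a),C[1]+r*np.sin(a),z]
def step(manip,a,rate=.04,n=3):
    manip.move_linear(at(a),rate); f=fz(manip,n); t=np.array([-np.sin(a),np.cos(a)]); p=np.array(manip.state()["tool_pos"])[:2]-C
    return float(-f[:2]@t),float(f[:2]@[np.cos(a),np.sin(a)]),float(f[2]),float(np.arctan2(p[1],p[0]))
E
python3 - <<'E'
from h import *
from cell import manip,cams
a=.21; manip.set_gripper(.05)
manip.move_pose([.592,.1088,.175],down(0)); manip.move_linear([.592,.1088,Z],.1)
print("f",fz(manip)); manip.set_gripper(0,40); s=manip.state(); print("w",s["gripper_width"],fz(manip),s["clock"])
L=[];peak=False
while a<6.0:
    a+=.1; r=step(manip,a); L.append((round(a,2),*np.round(r,2).tolist()))
    if abs(r[0])>30 or manip.state()["gripper_width"]<.02: print("odd");break
    if len(L)>3 and r[0]>5: break
for l in L: print(*l)
s=manip.state(); print(s["clock"],s["gripper_width"])
E
```

```text
f [-0.38186508 -0.1287186   0.28420993]
w 0.025913749090306755 [ 0.00895391 -0.46015998  1.94351017] 23.525
0.31 -0.94 0.17 3.67 0.32
0.41 -1.48 0.4 4.79 0.42
0.51 -0.56 -0.42 5.39 0.52
0.61 -0.36 0.16 6.52 0.62
0.71 -1.02 -0.21 6.14 0.73
0.81 -1.6 -0.26 6.55 0.83
0.91 -1.23 0.29 6.78 0.93
1.01 -1.08 -0.09 6.86 1.03
1.11 -1.37 -0.29 7.37 1.13
1.21 -1.62 0.12 7.65 1.24
1.31 -1.49 -0.12 7.67 1.34
1.41 -1.31 0.55 8.0 1.44
1.51 -1.13 0.32 8.13 1.54
1.61 -0.32 0.6 8.52 1.64
1.71 -1.11 -0.02 8.72 1.74
1.81 -1.76 0.03 8.49 1.84
1.91 -1.29 0.16 9.03 1.93
2.01 -0.84 0.05 8.15 2.03
2.11 -1.32 0.21 9.18 2.13
2.21 -0.85 -0.18 8.52 2.23
2.31 -0.96 0.6 8.64 2.33
2.41 -1.58 0.04 8.92 2.43
2.51 -1.09 -0.35 8.23 2.52
2.61 -1.15 0.45 9.08 2.62
2.71 -1.17 -0.39 8.98 2.72
2.81 -1.33 0.17 8.51 2.82
2.91 -1.4 0.14 8.87 2.92
3.01 -0.64 0.22 8.68 3.01
3.11 -1.37 -0.05 8.51 3.11
3.21 -1.12 0.47 8.35 -3.07
3.31 -1.16 -0.03 8.86 -2.98
3.41 -1.32 0.2 8.59 -2.88
3.51 -1.01 0.17 7.94 -2.78
3.61 -1.26 -0.02 7.7 -2.68
3.71 -1.87 -0.07 7.88 -2.58
3.81 -1.06 0.29 7.95 -2.48
3.91 -0.79 0.36 7.9 -2.38
4.01 -1.02 0.02 8.01 -2.28
4.11 -0.7 0.03 7.69 -2.18
4.21 -1.15 -0.29 7.74 -2.08
4.31 -1.53 0.37 7.72 -1.99
4.41 -1.03 0.04 7.45 -1.89
4.51 -1.03 -0.21 7.64 -1.79
4.61 0.77 0.11 9.35 -1.69
4.71 0.44 0.26 8.69 -1.59
4.81 1.14 -0.68 10.06 -1.5
4.91 1.91 0.04 9.41 -1.4
5.01 -2.05 0.08 7.04 -1.28
5.11 -1.46 0.09 7.6 -1.18
5.21 -1.47 0.19 6.98 -1.08
5.31 -1.35 0.26 7.16 -0.98
5.41 -1.28 -0.0 7.16 -0.88
5.51 -1.1 -0.39 7.13 -0.77
5.61 -0.83 -0.11 7.26 -0.67
5.71 -1.19 -0.18 6.73 -0.57
5.81 -1.13 0.34 6.92 -0.47
5.91 -1.52 0.41 7.24 -0.37
6.01 -1.21 0.41 7.87 -0.26
44.375 0.02611964583343239
```

The heavy spot shows clearly: residual force goes from −1.2 N to between +0.5 and +1.9 N over about 4.54–4.95 rad measured, so the middle is near 4.745. I'll go back, check the entry from the other side, stop at the middle and let go.

```bash
python3 - <<'E'
from h import *
from cell import manip,cams
for a in(5.75,5.5,5.25): manip.move_linear(at(a),.08)
L=[]
for a in(5.15,5.05,4.97,4.89,4.81,4.74): L.append((a,*np.round(step(manip,a,.05,2),2).tolist()))
for l in L: print(*l)
manip.set_gripper(.05); s=manip.state(); print(s["clock"],s["gripper_width"],fz(manip,3))
p=s["tool_pos"]; manip.move_linear([p[0],p[1],.18],.12); s=manip.state()
c=cams.capture("wrist"); cv2.imwrite("pics/w6.png",c["image"]); np.savez("w6.npz",**c,tp=s["tool_pos"],tr=s["tcp_rot"])
t=cams.capture("top"); cv2.imwrite("pics/t6.png",t["image"]); print(manip.state()["clock"])
E
```

```text
5.15 1.62 -0.57 8.13 -1.16
5.05 1.92 -0.4 8.7 -1.26
4.97 1.39 -0.26 9.06 -1.34
4.89 2.06 0.62 10.03 -1.42
4.81 0.26 0.23 8.58 -1.5
4.74 -0.65 -0.46 8.08 -1.56
47.6917 0.04990091329441825 [-0.17451131 -0.00460455 -0.1289576 ]
48.5083
```

View pics/w6.png

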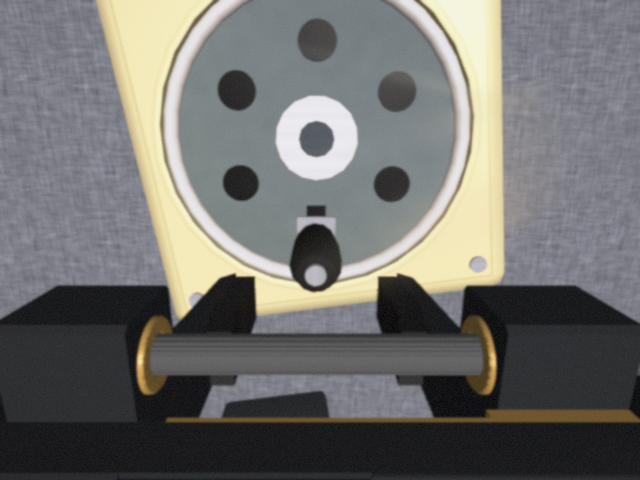

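The wheel is released, with the handle at (316,255) pointing toward −y and the jaws clear. I'll compare its visual angle with the tool angle.

```bash
python3 - <<'E'
from h import *
for n,hub,cap in(("w5",(333,144),(438,124)),("w6",(317,138),(315,275))):
    c=wristcam(dict(np.load(n+".npz"))); h=ray(c,hub,.136);t=ray(c,cap,.183);d=t-h
    print(n,h.round(4),t.round(4),np.hypot(*d[:2]),np.arctan2(d[1],d[0])%6.283, np.arctan2(*(t[:2]-C)[::-1])%6.283)
E
```

```text
w5 [0.5305 0.0956 0.136 ] [0.5921 0.1088 0.183 ] 0.06297113911671486 0.21168592425944513 0.210012871246184
w6 [0.531  0.0954 0.136 ] [0.53   0.0325 0.183 ] 0.06292917484996226 4.696658316650684 4.695989457085726
```

The wheel stands at about 4.70 rad by image. The middle estimates are 4.68 (mean of entries from both sides) and 4.745 (single pass), both well within 0.2 rad, so I'll press orange.

```bash
python3 - <<'E'
from h import *
from cell import manip,cams
p=manip.state()["tool_pos"]; manip.move_linear([p[0],p[1],.22],.15)
manip.move_pose([.480,-.2195,.085],down(0)); manip.set_gripper(0,20)
s=manip.state(); print(s["clock"],s["gripper_width"])
press3(manip,[.480,-.2195]); manip.move_linear([.480,-.2195,.15],.15)
print(manip.state()["clock"],fz(manip))
t=cams.capture("top"); s=cams.capture("scene"); cv2.imwrite("pics/s7.png",s["image"])
E
```

```text
50.875 0.0002515403565765549
[(0.038, 3.9), (0.037, 4.7), (0.036, 8.6)] [ 0.4811 -0.22    0.0371]
53.3583 [-0.27338112 -0.1616907  -0.50775396]
```

View pics/s7.png

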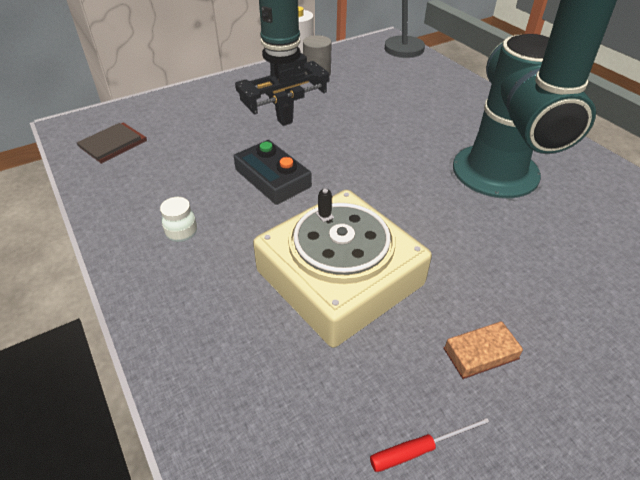

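The scene shows both keys up (green 266,146; orange 287,162), the gripper clear above the recorder, and the handle standing at (325,205). The block, jar and screwdriver have not moved.

```bash
python3 -c "
from cell import order,manip
order.close_job(); print(manip.state()['clock'])"
```

```text
the job is handed in; nothing more can be done
the job is handed in; nothing more can be done
```

I pressed the green key, found the heavy spot, left the wheel standing in it with the handle let go, pressed the orange key, and handed the job in. The clock read 53.4 s just before that. No verdict is reported.

- **Reported tool point:** it did not match the real fingertips, which sit about 25 mm behind it (by depth images and key contact). My first attempts on green therefore touched nothing. After correcting by force, both keys clearly bottomed out, at about 14 N for green and 9 N for orange.
- **Finding the spot:** I turned the wheel almost one full turn (0.2 to 6.0 rad, world angle). The force read after each stop was only a leftover of about 2–3 N, not the full 10 N drag, but the change was clear between about 4.54 and 4.95 rad.
- **Middle of the spot:** the forward pass gave 4.745 rad, while entries from both sides gave 4.68 rad, so the estimates disagree by about 0.06 rad. I left the wheel at about 4.70 rad by image, well inside the 0.2 rad allowed.
- **Last checks:** the final picture shows both keys up, the gripper clear of everything, and the block, jar and screwdriver apparently where they were. I could not measure the wheel-to-cover force directly.

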